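# Shim the rocking inspection microscope

### The job

The video microscope rocks because one rubber foot, the front one farther from the robot, is worn to a stub that hangs clear of the bench (the post stands at the rear). Slide the wooden wedge, thin end first and flat on the bench, under that stub and push until it jams tight and carries the corner, but no further: the microscope must not be lifted off its other feet or shoved along. Let go of the wedge, and leave the board under the lens and the rest of the bench as they are.

Things in the scene. Friction and masses are not known exactly. Their poses are not given: they have to be found in the camera images.
- corner (a point): Point on top of the microscope's base plate, over the centre of the worn foot. Axes: x level from the plate's front edge to the rear, y along the front edge, z up. Plate 16 mm thick, underside 17 mm over the bench; its front edge lies 25 mm from here in -x, its side edge 25 mm in -y. The foot's stub is 22 x 22 mm, black rubber; its underside hangs 4 to 11 mm clear of the bench, not measured.
- wedge_mid (a point): Centre of the loose plain wooden wedge, 5.5 mm above its flat underside, which lies on the bench. 140 mm long (x), 30 mm wide (y), 35 g. x points to the thin end (2 mm high, at +70 mm); the top slopes up evenly to the thick end (19.5 mm high, at -70 mm): 1 in 8. Once it meets the stub the push needed climbs steeply within 1 to 3 mm: 8 to 13 N jams it well, from some 17 N the microscope may lift.
- microscope: Video microscope, 3.6 to 4.8 kg, loose on the bench on three square rubber feet 17 mm high and the stub. Origin on the bench under the middle of its base plate (250 mm in x, 200 mm in y, top 33 mm up). x points to the rear, where the post stands (90 mm, 320 mm tall); lens tube and camera over the middle, 140 to 360 mm up, within 40 mm of it. The worn foot is the front one at x -100, y -75 mm.
- circuit_board: Green circuit board 80 x 60 mm, lying loose on the base plate under the lens. Origin at the middle of its underside.
- flat_strip: Flat plywood offcut 110 x 38 x 6 mm without taper, a bystander. Origin at the middle of its underside, as for the bystanders below.
- tape_roll: Black tape roll lying flat, 68 mm across, 19 mm high.
- solder_spool: Solder spool standing up, 54 mm across, 40 mm high.
- screwdriver: Screwdriver, 170 mm long.
- parts_tray: Grey parts tray 110 x 150 x 24 mm.
- third_hand: Soldering clamp: dark base 85 x 60 mm, cross bar 150 mm long (y) at 80 mm height.
- cutters: Cutters with black handles, about 130 mm long, 12 mm high.
Mind the look-alikes: they are no part of the job. Of the things shaped like the part that bears wedge_mid, the wooden one is meant.

How it is judged:
By the outcome, as a careful person would: the job done as asked, in the order asked, and still so for the second after the job is handed in, with the robot touching nothing.
It also fails if it takes over 51 s, if anything falls off the work surface, if the arm or the gripper's body presses on something with over 40 N, if the wrist force passes 120 N, or if a joint passes its speed limit or range.

### The arm

A 7-joint arm with a two-finger parallel gripper is mounted at the origin on the work surface. World frame = base frame: x ahead of the robot, y to its left, z up, the work surface at z = 0. Lengths are in m, angles in rad, forces in N, time in s.
With the tool pointing down it reaches from about 0.4 to 0.85 m from the base axis. Payload 10.4 kg.
Tool frame: the origin (TCP) lies between the finger pads; the fingertips stand r.nose_length ahead of it and the grasp point (between the pads) lies 6 mm ahead of it (r.nose_length is the distance from the TCP to the fingertips, in m); z points along the fingers, x is the direction in which the jaws open and shut, and the axes are right-handed (so a half turn about z gives the same grasp; the last joint's range is limited). The gripper opens to 87 mm and grips with 3 to 60 N. Pads are 19 mm wide; open, the fingers measure 117 mm over their backs; the gripper's body (75 mm by 190 mm) begins 51 mm behind the grasp point.
Start: joints at [-0.023, 0.332, -0.065, 1.46, 0.022, 1.35, -0.088], TCP at [0.625, 0, 0.248] pointing down, gripper open.
Joint ranges: [-2.6, 2.6], [-0.5, 2.12], [-1.47, 1.34], [0.16, 2.42], [-1.27, 4.41], [0.06, 2.06], [-2.6, 2.6]. Speed limits (rad/s): [2.22, 2.22, 2.79, 2.79, 3.14, 3.14, 3.14].

### API

Orientations are given as a unit quaternion [x, y, z, w].
In Python, from bench import r gives the robot as it stands. The module is installed in compiled form; this text tells all that it offers.
- The arm moves only by the shell command python3 -m creep 'ROWS' [OPENING] [FORCE]. ROWS is JSON, a list of rows, each an object of numbers: "x", "y", "z": the shift along the world's x, y, z in m; "spin": the turn about the world's z in degrees. In form: [{"x": .., "y": .., "z": .., "spin": ..}, ...]. A call has 1 to 12 rows; each row is the pose to reach, as a shift and turn from the pose commanded when the call began; what a row does not reach only later rows make up. A row lasts 1/8 s, in which the tool goes at most 62.5 mm and 10.7 degrees, less where a joint would pass 70% of its speed; a pose out of reach is approached as far as the arm can. A call with a gripper value outside its range is refused whole. OPENING is the finger opening in m, from 0 to 0.087, set as the call begins (- or left out, the last holds). The fingers move at their own pace and stop on an object; FORCE is the grip in N (left out, the last holds). Time passes only in rows, so rows that repeat a pose let the fingers close. It gives the time, the measured TCP pose, the force and the opening at its end, in the units of the state.
- r.read_state(): the state, without advancing time (a new reading comes with each control period).
- r.camera(name): name is "scene" or "side" or "wrist"; returns a dict with "pixels" (384x512x3 uint8, blue, green, red), "z_map" (384x512 float32, m along the optical axis (not along the pixel's ray), 0 where there is no reading), "K" (3x3 intrinsics, pixels), "k1" (the pictures are not rectified: a ray, as slopes to the right and down, at radius r is drawn at 1 + k1 r^2 times it, then the intrinsics apply), "R" (3x3) and "t" (3): a world point X has camera coordinates R X + t. Camera axes: x right, y down, z forward; pixel columns grow to the right and rows downward; lengths in m; the calibration is good to about 2 mm. A picture is of the moment at which its call begins.
- r.close_job(): hands the job in, once; it reports no verdict.
The state is a dict: "time": time; "joint_positions": joint angles; "joint_vel": joint speeds; "joint_torque": joint torques, N m; "ee_pos": TCP position; "eef_rot": TCP orientation; "ft_force": force on the tool from outside, world axes, zero at the start; "torque": the same for the moment, N m; "width": finger opening in m.
Only numpy, scipy, OpenCV 4.12 (cv2) and the standard library are available. Lean on these libraries where they do the work, as an engineer would, in place of code of your own. Each camera call takes 0.05 s, during which the arm holds its last target. There are 200 camera calls.

## Working session

There is one attempt and no reset: what is moved stays moved. The work goes in short steps, Python scripts to look and compute and a shell command to move; the robot and the scene stay as the last step left them, time stands still between calls to the robot, and variables do not carry over. Pictures are saved under pics/ and viewed, about 8 in all and at most 12, crops included, and the job is handed in when it is done.

```bash
mkdir -p pics
cat > h.py <<'E'
import numpy as np, cv2
from bench import r
def grab(n):
    c=r.camera(n); np.savez('%s.npz'%n,**c); return c
def load(n): return dict(np.load('%s.npz'%n))
def rays(c,uv):
    K=c['K'];k=float(c['k1']);uv=np.atleast_2d(np.array(uv,float))
    d=np.c_[(uv[:,0]-K[0,2])/K[0,0],(uv[:,1]-K[1,2])/K[1,1]];s=d.copy()
    for _ in range(20): s=d/(1+k*(s**2).sum(1,keepdims=True))
    return np.c_[s,np.ones(len(s))]
def plane(c,uv,z):
    w=rays(c,uv)@c['R']; o=-c['R'].T@c['t']
    return o+w*((z-o[2])/w[:,2])[:,None]
def cloud(c):
    h,w=c['z_map'].shape; v,u=np.mgrid[:h,:w]
    s=rays(c,np.c_[u.ravel(),v.ravel()])*c['z_map'].reshape(-1,1)
    return ((s-c['t'])@c['R']).reshape(h,w,3)
def proj(c,X):
    p=np.atleast_2d(X)@c['R'].T+c['t']; s=p[:,:2]/p[:,2:]; s=s*(1+float(c['k1'])*(s**2).sum(1,keepdims=True))
    return s*[c['K'][0,0],c['K'][1,1]]+c['K'][:2,2]
E
python3 - <<'E'
from h import *
for n in ['scene','side']:
    c=grab(n); print(n,-c['R'].T@c['t'],c['R'][2],c['k1'])
    cv2.imwrite('pics/%s0.png'%n,cv2.resize(c['pixels'],(800,600)))
print(r.read_state(),r.nose_length)
E
```

```text
scene [ 1.37064223 -0.45425344  0.64020846] [-0.7655823   0.34311726 -0.54420059] -0.0038490808041830023
side [-0.15517026 -0.85562412  0.8173341 ] [ 0.56002117  0.58074582 -0.59085581] -0.04057119399968939
{'time': 0.1, 'joint_positions': array([-0.02263453,  0.33281202, -0.06470144,  1.46086254,  0.02161413,
        1.349898  , -0.08852379]), 'joint_vel': array([-0.00173336, -0.00093616, -0.0008754 , -0.0019481 ,  0.00014141,
       -0.00063293, -0.00145305]), 'joint_torque': array([ 3.16136166e-04, -6.24538064e+01,  2.38312193e-02, -3.90717781e+01,
       -6.15657773e-02,  3.65302863e-02,  4.60620026e-05]), 'ee_pos': array([6.24683034e-01, 1.56692327e-05, 2.46828914e-01]), 'eef_rot': array([ 9.99999794e-01,  1.72662243e-05, -6.40979029e-04,  3.57359946e-05]), 'ft_force': array([-0.49729268, -0.58558004, -0.46602719]), 'torque': array([ 0.01825547, -0.05169272, -0.02124419]), 'width': 0.0869162399160621} 0.025
```

View pics/scene0.png

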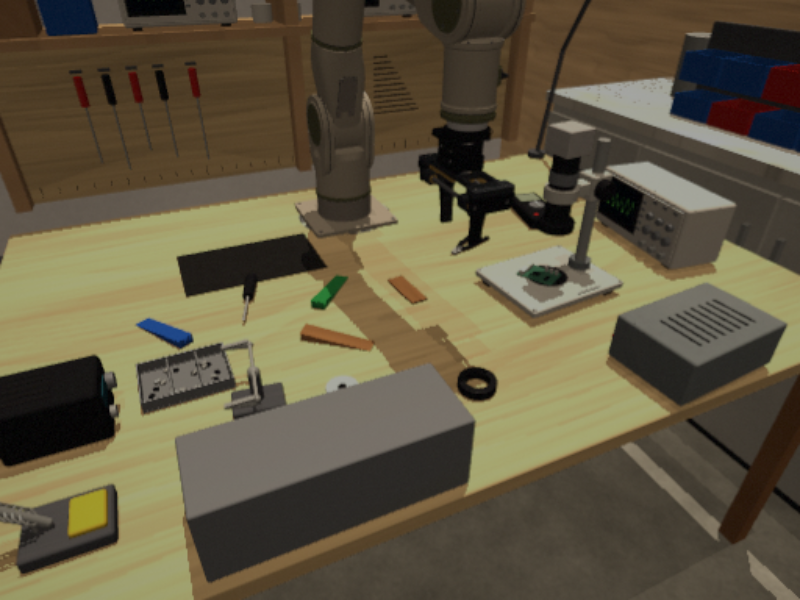

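View pics/side0.png

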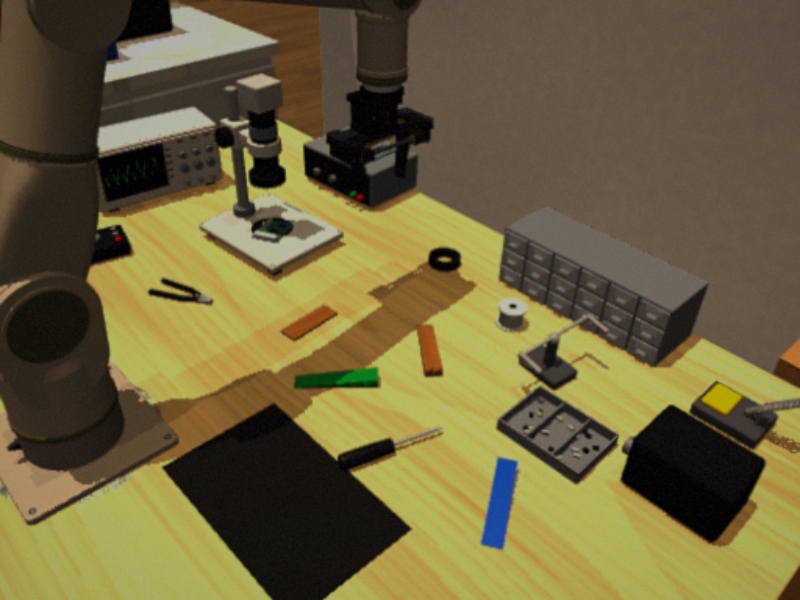

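Seen in the 800x600 pictures:
- **Candidates for the wedge (scene):** brown piece (337,338), brown piece (407,290), green wedge (329,292), blue wedge (165,332).
- **Microscope plate:** about (548,278) in scene and (272,232) in side.

Next I measure the two brown pieces and the plate.

Run:
```python
from h import *
for n in ['scene','side']:
    c=load(n); P=cloud(c); hsv=cv2.cvtColor(c['pixels'],cv2.COLOR_BGR2HSV)
    ok=(c['z_map']>0)&(P[...,0]>.2)&(P[...,0]<1.1)&(abs(P[...,1])<.8)
    b=ok&(P[...,2]>.003)&(P[...,2]<.03)&(hsv[...,0]<16)&(hsv[...,1]>130)
    k,l,s,_=cv2.connectedComponentsWithStats(b.astype(np.uint8))
    for i in range(1,k):
        if s[i,4]<80: continue
        q=P[l==i]; rc=cv2.minAreaRect(q[:,:2].astype(np.float32)*1000)
        m=q[:,:2].mean(0); d=np.linalg.svd(q[:,:2]-m,full_matrices=0)[2][0]; t=(q[:,:2]-m)@d
        e=[q[(t>a)&(t<=bb),2].mean() for a,bb in zip(np.linspace(-.06,.04,6),np.linspace(-.04,.06,6))]
        print(n,'brown',s[i],rc,'dir',d,'heights along',np.round(e,4))
        x,y,w,h=s[i,:4]
    p=ok&(P[...,2]>.025)&(P[...,2]<.041)&(hsv[...,1]<70)&(hsv[...,2]>70)
    k,l,s,_=cv2.connectedComponentsWithStats(p.astype(np.uint8))
    for i in range(1,k):
        if s[i,4]<500: continue
        q=P[l==i]; rc=cv2.minAreaRect(q[:,:2].astype(np.float32)*1000); print(n,'plate',s[i],rc,cv2.boxPoints(rc).tolist(),q[:,2].mean())
    pk=ok&(P[...,2]>.10)&(P[...,2]<.13)&(P[...,0]>.5)&(P[...,1]>.2)
    print('post',np.median(P[pk],0))
c=load('scene');a=cv2.resize(c['pixels'][150:240,180:290],None,fx=5,fy=5,interpolation=2)
c=load('side');b=cv2.resize(c['pixels'][180:270,170:290],None,fx=5,fy=5,interpolation=2)
cv2.imwrite('pics/crop.png',np.vstack([a[:300],np.zeros((0,550,3),np.uint8),b[:300,:550]]))
```

```text
scene brown [249 177  23  17 165] ((444.139404296875, -14.092737197875977), (107.947998046875, 37.34073257446289), 5.36969518661499) dir [0.9967983  0.07995712] heights along [0.0052 0.0049 0.0052 0.0047 0.0052 0.0049]
scene brown [193 208  42  15 315] ((551.6273193359375, -216.73599243164062), (123.80018615722656, 33.33671569824219), 51.72226333618164) dir [0.58906845 0.80808314] heights along [0.0149 0.013  0.011  0.0092 0.0072 0.0052]
scene plate [ 305  157   94   45 1881] ((559.6199951171875, 273.8630065917969), (203.01222229003906, 252.6970672607422), 4.451231956481934) [[448.61407470703125, 391.9525146484375], [468.22601318359375, 140.0176239013672], [670.6259155273438, 155.77349853515625], [651.0139770507812, 407.7083740234375]] 0.03151652320030797
post [0.60669771 0.58241431 0.11426698]
side brown [180 196  35  22 168] ((437.573974609375, -15.356691360473633), (108.61824798583984, 38.27689743041992), 6.981083393096924) dir [-0.9956453 -0.0932225] heights along [0.0044 0.0043 0.0048 0.0047 0.0045 0.0044]
side brown [267 209  16  31 284] ((546.4500122070312, -219.10250854492188), (132.13629150390625, 28.513898849487305), 51.14015197753906) dir [-0.61678049 -0.7871352 ] heights along [0.0058 0.0077 0.0097 0.0126 0.0149 0.0127]
side plate [ 128  124   90   49 1472] ((554.2543334960938, 275.02325439453125), (199.2156524658203, 252.103759765625), 4.691257476806641) [[444.6708984375, 392.5062561035156], [465.28955078125, 141.24710083007812], [663.8377685546875, 157.54025268554688], [643.2191162109375, 408.7994079589844]] 0.03027594376884171
post [0.5478153  0.57554965 0.11391585]
```

View pics/crop.png

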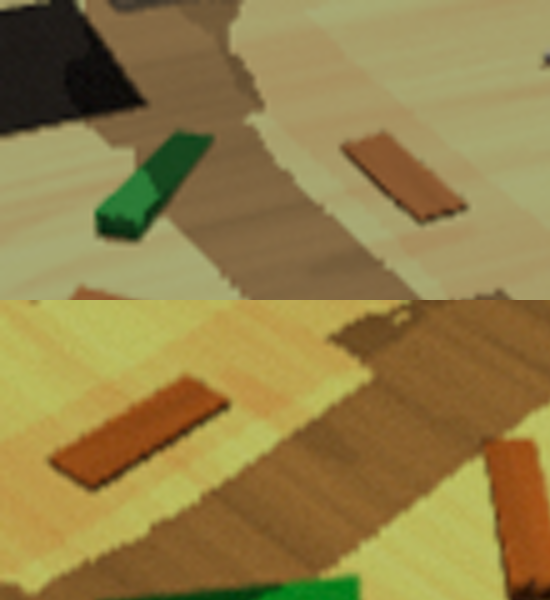

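The crop is centred on the flat strip and only catches part of the wedge, at its lower right. The height profiles decide it:
- **Wedge:** the brown piece near (0.55,-0.218) tapers 15→5 mm, with its thin end towards +x+y (yaw about 52°). The other brown piece is a flat 5 mm strip.
- **Microscope:** the rear faces +y (yaw about 94.5°), which puts the worn foot near (0.640,0.180).

I'll go above the wedge's thick half and take a close look.

```bash
python3 -m creep '[{"x":-0.025,"y":-0.055,"z":0,"spin":-10},{"x":-0.05,"y":-0.11,"z":0,"spin":-20},{"x":-0.075,"y":-0.165,"z":-0.02,"spin":-30},{"x":-0.095,"y":-0.215,"z":-0.04,"spin":-38},{"x":-0.105,"y":-0.255,"z":-0.05,"spin":-38},{"x":-0.105,"y":-0.255,"z":-0.05,"spin":-38},{"x":-0.105,"y":-0.255,"z":-0.05,"spin":-38}]'
python3 - <<'E'
from h import *
c=grab('wrist'); P=cloud(c); hsv=cv2.cvtColor(c['pixels'],cv2.COLOR_BGR2HSV)
b=(c['z_map']>0)&(hsv[...,0]<16)&(hsv[...,1]>130)&(P[...,2]>-.005)&(P[...,2]<.03)
k,l,s,_=cv2.connectedComponentsWithStats(b.astype(np.uint8))
for i in range(1,k):
    if s[i,4]<300: continue
    q=P[l==i]; print(s[i],cv2.minAreaRect(q[:,:2].astype(np.float32)*1000),q[:,2].min(),q[:,2].max())
cv2.imwrite('pics/w1.png',c['pixels'])
E
```

```text
time: 0.98
ee_pos: [0.5203, -0.2542, 0.1974]
eef_rot: [0.946, -0.325, -0.0, -0.0]
ft_force: [0.3, 0.5, 0.5]
width: 0.0868
[  17    0   85   97 3440] ((441.1622619628906, -11.773965835571289), (109.3094482421875, 38.486785888671875), 4.965024948120117) 0.0034928042892233735 0.009039635155590418
[ 242   61   30  134 3101] ((550.822021484375, -212.0684814453125), (143.9121856689453, 32.152992248535156), 52.09818649291992) -0.001160184486046219 0.02128609349180012
```

View pics/w1.png

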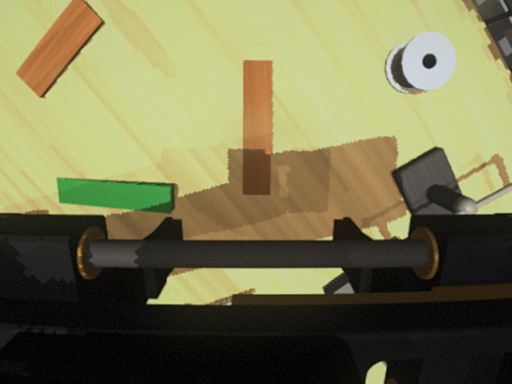

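The view shows the wedge centred near (257,127), thick end at the bottom (row 194). The green wedge ends about 82 mm to its left, and the third hand is to the right. I'll check clearance to the third hand for the gripper body.

Run:
```python
from h import *
g=np.array([.520,-.2515]);u=np.array([.614,.789]);v=np.array([.789,-.614])
for n in ['scene','side','wrist']:
    P=cloud(load(n)).reshape(-1,3); P=P[np.isfinite(P).all(1)]
    d=P[:,:2]-g; a=d@u;b=d@v
    m=(P[:,2]>.03)&(P[:,2]<.12)&(abs(a)<.09)&(abs(b)<.2)
    if n=='wrist': m&=(P[:,2]<.1)
    print(n,m.sum(), (b[m].min(),b[m].max(),a[m][b[m].argmin()]) if m.any() else '')
    h,e=np.histogram(b[m],bins=np.arange(-.2,.21,.02)); print(h)
```

```text
scene 130 (np.float64(0.13143612202211846), np.float64(0.1992063933464495), np.float64(-0.06023862324606707))
[ 0  0  0  0  0  0  0  0  0  0  0  0  0  0  0  0 24 70 13 23]
side 202 (np.float64(0.13058693572108115), np.float64(0.19996767648056754), np.float64(-0.06414783318317774))
[ 0  0  0  0  0  0  0  0  0  0  0  0  0  0  0  0 37 54 23 88]
wrist 764 (np.float64(0.14203037217932707), np.float64(0.1999271112407628), np.float64(-0.04684099433164341))
[  0   0   0   0   0   0   0   0   0   0   0   0   0   0   0   0   0   5
   0 759]
```

```bash
python3 -m creep '[{"y":0.003,"z":-0.05},{"y":0.003,"z":-0.1},{"y":0.003,"z":-0.14},{"y":0.003,"z":-0.16},{"y":0.003,"z":-0.168},{"y":0.003,"z":-0.168},{"y":0.003,"z":-0.168},{"y":0.003,"z":-0.168}]' 0.06
python3 -m creep '[{"z":0},{"z":0},{"z":0},{"z":0},{"z":0},{"z":0},{"z":0},{"z":0}]' 0.0 20
```

```text
invalid input at $[0]: expected keys x, y, z, spin
invalid input at $[0]: expected keys x, y, z, spin
```

```bash
python3 -m creep '[{"x":0,"y":0.003,"z":-0.05,"spin":0},{"x":0,"y":0.003,"z":-0.1,"spin":0},{"x":0,"y":0.003,"z":-0.14,"spin":0},{"x":0,"y":0.003,"z":-0.16,"spin":0},{"x":0,"y":0.003,"z":-0.168,"spin":0},{"x":0,"y":0.003,"z":-0.168,"spin":0},{"x":0,"y":0.003,"z":-0.168,"spin":0}]' 0.06
python3 -m creep '[{"x":0,"y":0,"z":0,"spin":0},{"x":0,"y":0,"z":0,"spin":0},{"x":0,"y":0,"z":0,"spin":0},{"x":0,"y":0,"z":0,"spin":0},{"x":0,"y":0,"z":0,"spin":0},{"x":0,"y":0,"z":0,"spin":0}]' 0.0 20
```

```text
time: 1.9
ee_pos: [0.5209, -0.252, 0.0308]
eef_rot: [0.946, -0.325, 0.001, -0.0]
ft_force: [-0.5, -0.5, -0.4]
width: 0.0601
time: 2.65
ee_pos: [0.52, -0.252, 0.0296]
eef_rot: [0.946, -0.326, 0.0, 0.0]
ft_force: [-0.4, 0.1, 1.5]
width: 0.0298
```

```bash
python3 -m creep '[{"x":0,"y":0,"z":0.02,"spin":0},{"x":0,"y":0,"z":0.05,"spin":0},{"x":0.02,"y":0.03,"z":0.05,"spin":7},{"x":0.045,"y":0.07,"z":0.05,"spin":14},{"x":0.07,"y":0.11,"z":0.05,"spin":21},{"x":0.095,"y":0.15,"z":0.05,"spin":28},{"x":0.12,"y":0.19,"z":0.05,"spin":35},{"x":0.137,"y":0.224,"z":0.05,"spin":42.6},{"x":0.137,"y":0.224,"z":0.05,"spin":42.6},{"x":0.137,"y":0.224,"z":0.05,"spin":42.6},{"x":0.137,"y":0.224,"z":0.05,"spin":42.6}]'
python3 - <<'E'
from h import *
c=grab('wrist'); cv2.imwrite('pics/w2.png',c['pixels'])
P=cloud(c); hsv=cv2.cvtColor(c['pixels'],cv2.COLOR_BGR2HSV)
b=(c['z_map']>0)&(hsv[...,0]<16)&(hsv[...,1]>130)&(P[...,2]>.03)
k,l,s,_=cv2.connectedComponentsWithStats(b.astype(np.uint8))
for i in range(1,k):
    if s[i,4]<300: continue
    q=P[l==i]; print(s[i],cv2.boxPoints(cv2.minAreaRect(q[:,:2].astype(np.float32)*1000)),cv2.minAreaRect(q[:,:2].astype(np.float32)*1000)[2],q[:,2].min(),q[:,2].max())
p=(P[...,2]>.02)&(P[...,2]<.045)&(hsv[...,1]<70)&(hsv[...,2]>70)&(P[...,1]>.1)
q=P[p]; print(cv2.boxPoints(cv2.minAreaRect(q[:,:2].astype(np.float32)*1000)),q[:,2].mean())
c=grab('scene'); cv2.imwrite('pics/s2.png',cv2.resize(c['pixels'][120:260,200:420],None,fx=3.6,fy=3.6))
print(r.read_state()['ee_pos'])
E
```

```text
time: 4.03
ee_pos: [0.6566, -0.0297, 0.0795]
eef_rot: [0.999, 0.039, -0.0, 0.0]
ft_force: [0.2, -0.4, -1.1]
width: 0.0297
[  228     5    61   236 12823] [[633.45044   91.897194]
 [640.5713   -27.799828]
 [672.8773   -25.877922]
 [665.7565    93.8191  ]] 3.4045515060424805 0.0503525643693398 0.13863237015390567
[230 269  55   7 383] [[643.10974  -43.154438]
 [643.4927   -48.13065 ]
 [673.0593   -45.855587]
 [672.6764   -40.879375]] 4.400066375732422 0.0672894360108253 0.07092069799901424
[[0. 0.]
 [0. 0.]
 [0. 0.]
 [0. 0.]] nan
[ 0.6567861  -0.02923423  0.07968227]<stdin>:10: RuntimeWarning: Mean of empty slice.
  ret = ret.dtype.type(ret / rcount)
```

View pics/w2.png

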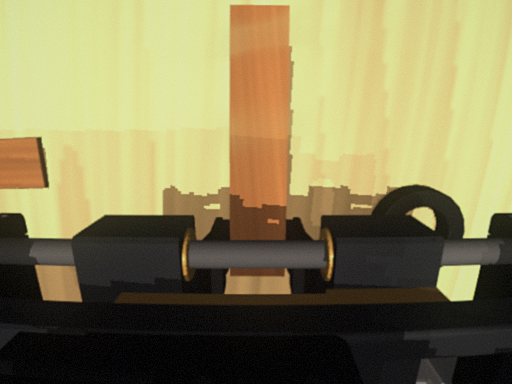

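The wedge is held straight at yaw about 94°, thin end at row 5. The tape roll is at (418,215), well clear of the fingers. Next I lower it to the bench and slide it toward the plate.

```bash
python3 -m creep '[{"x":-0.001,"y":0,"z":-0.025,"spin":0},{"x":-0.001,"y":0,"z":-0.042,"spin":0},{"x":-0.001,"y":0,"z":-0.047,"spin":0},{"x":-0.001,"y":0,"z":-0.05,"spin":0},{"x":-0.001,"y":0,"z":-0.05,"spin":0},{"x":-0.001,"y":0,"z":-0.05,"spin":0}]'
python3 -m creep '[{"x":-0.001,"y":0.015,"z":0,"spin":0},{"x":-0.0025,"y":0.03,"z":0,"spin":0},{"x":-0.0035,"y":0.045,"z":0,"spin":0},{"x":-0.005,"y":0.06,"z":0,"spin":0},{"x":-0.005,"y":0.06,"z":0,"spin":0},{"x":-0.005,"y":0.06,"z":0,"spin":0}]'
python3 - <<'E'
from h import *
c=grab('scene')
cv2.imwrite('pics/s3.png',cv2.resize(c['pixels'][140:240,240:400],None,fx=5,fy=5,interpolation=2))
P=cloud(c); hsv=cv2.cvtColor(c['pixels'],cv2.COLOR_BGR2HSV)
p=(P[...,2]>.025)&(P[...,2]<.041)&(hsv[...,1]<70)&(hsv[...,2]>70)&(P[...,1]>.1)&(P[...,1]<.45)&(P[...,0]<.75)
q=P[p]; print(cv2.boxPoints(cv2.minAreaRect(q[:,:2].astype(np.float32)*1000)))
E
```

```text
time: 4.88
ee_pos: [0.6564, -0.0279, 0.0301]
eef_rot: [0.999, 0.04, 0.0, -0.0]
ft_force: [0.6, -0.1, -0.0]
width: 0.0295
time: 5.62
ee_pos: [0.6511, 0.0318, 0.0297]
eef_rot: [0.999, 0.04, 0.0, 0.0]
ft_force: [0.4, 0.5, 1.3]
width: 0.0298
[[448.82812 393.24014]
 [468.0681  142.08963]
 [669.73584 157.53891]
 [650.49585 408.68942]]
```

View pics/s3.png

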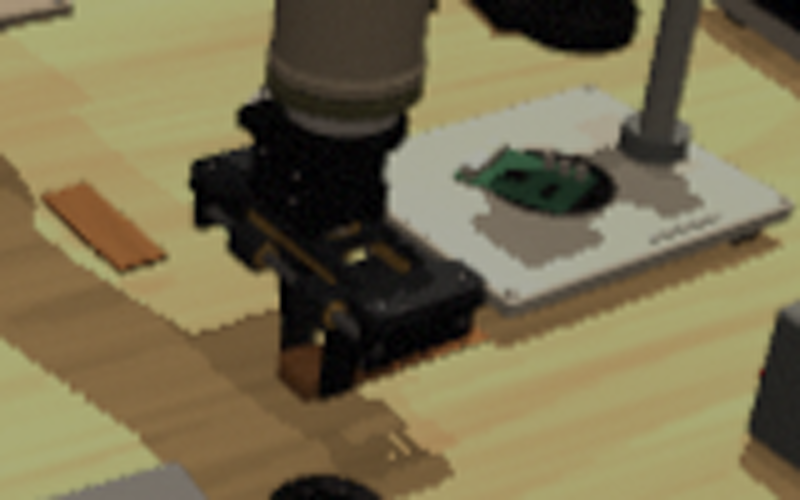

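Clear approach: the thin end is just entering under the front edge at (480,335). The plate is still at its first position. I'll creep in with typed steps, stopping as soon as the force rises.

```bash
cat > gate.py <<'E'
import sys
from bench import r
s=r.read_state(); f=s['ft_force']; print('F',f.round(1),'y',s['ee_pos'][1].round(4)); sys.exit(0 if f[1]>-2.2 else 1)
E
g(){ python3 gate.py; }
python3 -m creep '[{"x":-0.001,"y":0.01,"z":0,"spin":0},{"x":-0.002,"y":0.02,"z":0,"spin":0},{"x":-0.002,"y":0.025,"z":0,"spin":0},{"x":-0.002,"y":0.025,"z":0,"spin":0},{"x":-0.002,"y":0.025,"z":0,"spin":0}]' >/dev/null; g &&
python3 -m creep '[{"x":0,"y":0.002,"z":0,"spin":0},{"x":0,"y":0.002,"z":0,"spin":0}]' >/dev/null && g &&
python3 -m creep '[{"x":0,"y":0.002,"z":0,"spin":0},{"x":0,"y":0.002,"z":0,"spin":0}]' >/dev/null && g &&
python3 -m creep '[{"x":0,"y":0.002,"z":0,"spin":0},{"x":0,"y":0.002,"z":0,"spin":0}]' >/dev/null && g &&
python3 -m creep '[{"x":-0.001,"y":0.002,"z":0,"spin":0},{"x":-0.001,"y":0.002,"z":0,"spin":0}]' >/dev/null && g &&
python3 -m creep '[{"x":0,"y":0.002,"z":0,"spin":0},{"x":0,"y":0.002,"z":0,"spin":0}]' >/dev/null && g &&
python3 -m creep '[{"x":0,"y":0.002,"z":0,"spin":0},{"x":0,"y":0.002,"z":0,"spin":0}]' >/dev/null && g &&
python3 -m creep '[{"x":0,"y":0.002,"z":0,"spin":0},{"x":0,"y":0.002,"z":0,"spin":0}]' >/dev/null && g &&
python3 -m creep '[{"x":0,"y":0.002,"z":0,"spin":0},{"x":0,"y":0.002,"z":0,"spin":0}]' >/dev/null && g &&
python3 -m creep '[{"x":0,"y":0.002,"z":0,"spin":0},{"x":0,"y":0.002,"z":0,"spin":0}]' >/dev/null && g &&
python3 -m creep '[{"x":-0.001,"y":0.002,"z":0,"spin":0},{"x":-0.001,"y":0.002,"z":0,"spin":0}]' >/dev/null && g
```

```text
F [-1.3  1.4  3.1] y 0.0575
F [-0.1 -1.   3.7] y 0.0584
F [-0.2 -2.3  3.6] y 0.0609
```

```bash
python3 -m creep '[{"x":0,"y":0,"z":0.0007,"spin":0},{"x":0,"y":0,"z":0.0007,"spin":0},{"x":0,"y":0,"z":0.0007,"spin":0}]'; python3 -m creep '[{"x":0,"y":0.001,"z":0,"spin":0},{"x":0,"y":0.001,"z":0,"spin":0},{"x":0,"y":0.001,"z":0,"spin":0}]'
```

```text
time: 7.18
ee_pos: [0.6487, 0.0613, 0.03]
eef_rot: [0.999, 0.04, -0.0, -0.0]
ft_force: [0.2, 0.5, -0.8]
width: 0.0298
time: 7.55
ee_pos: [0.649, 0.062, 0.0303]
eef_rot: [0.999, 0.04, 0.0, -0.0]
ft_force: [-0.4, 0.5, -1.2]
width: 0.0302
```

That was bench friction only, from pressing down slightly. It has gone now, so I continue.

```bash
g(){ python3 gate.py; }
python3 -m creep '[{"x":0,"y":0.002,"z":0,"spin":0},{"x":0,"y":0.002,"z":0,"spin":0}]' >/dev/null && g &&
python3 -m creep '[{"x":0,"y":0.002,"z":0,"spin":0},{"x":0,"y":0.002,"z":0,"spin":0}]' >/dev/null && g &&
python3 -m creep '[{"x":0,"y":0.002,"z":0,"spin":0},{"x":0,"y":0.002,"z":0,"spin":0}]' >/dev/null && g &&
python3 -m creep '[{"x":-0.001,"y":0.002,"z":0,"spin":0},{"x":-0.001,"y":0.002,"z":0,"spin":0}]' >/dev/null && g &&
python3 -m creep '[{"x":0,"y":0.002,"z":0,"spin":0},{"x":0,"y":0.002,"z":0,"spin":0}]' >/dev/null && g &&
python3 -m creep '[{"x":0,"y":0.002,"z":0,"spin":0},{"x":0,"y":0.002,"z":0,"spin":0}]' >/dev/null && g &&
python3 -m creep '[{"x":0,"y":0.002,"z":0,"spin":0},{"x":0,"y":0.002,"z":0,"spin":0}]' >/dev/null && g &&
python3 -m creep '[{"x":0,"y":0.002,"z":0,"spin":0},{"x":0,"y":0.002,"z":0,"spin":0}]' >/dev/null && g &&
python3 -m creep '[{"x":-0.001,"y":0.002,"z":0,"spin":0},{"x":-0.001,"y":0.002,"z":0,"spin":0}]' >/dev/null && g &&
python3 -m creep '[{"x":0,"y":0.002,"z":0,"spin":0},{"x":0,"y":0.002,"z":0,"spin":0}]' >/dev/null && g &&
python3 -m creep '[{"x":0,"y":0.002,"z":0,"spin":0},{"x":0,"y":0.002,"z":0,"spin":0}]' >/dev/null && g
```

```text
F [ 0.5  0.7 -0.6] y 0.0644
F [ 0.1 -0.9 -0.8] y 0.0664
F [ 0.1  0.4 -0.2] y 0.0683
F [ 0.1  0.7 -0.2] y 0.0703
F [-0.6  0.5  0.1] y 0.0723
F [ 0.6 -0.5 -0.5] y 0.0743
F [ 0.2 -0.1 -0.8] y 0.0763
F [ 1.1  0.3 -0.3] y 0.0783
F [-0.1  0.1  0.3] y 0.0803
F [ 0.1 -0.1 -0.2] y 0.0823
F [ 0.1 -0.2 -1.3] y 0.0843
```

```bash
g(){ python3 gate.py; }
python3 -m creep '[{"x":0,"y":0.002,"z":0,"spin":0},{"x":0,"y":0.002,"z":0,"spin":0}]' >/dev/null && g &&
python3 -m creep '[{"x":0,"y":0.002,"z":0,"spin":0},{"x":0,"y":0.002,"z":0,"spin":0}]' >/dev/null && g &&
python3 -m creep '[{"x":-0.001,"y":0.002,"z":0,"spin":0},{"x":-0.001,"y":0.002,"z":0,"spin":0}]' >/dev/null && g &&
python3 -m creep '[{"x":0,"y":0.002,"z":0,"spin":0},{"x":0,"y":0.002,"z":0,"spin":0}]' >/dev/null && g &&
python3 -m creep '[{"x":0,"y":0.002,"z":0,"spin":0},{"x":0,"y":0.002,"z":0,"spin":0}]' >/dev/null && g &&
python3 -m creep '[{"x":0,"y":0.002,"z":0,"spin":0},{"x":0,"y":0.002,"z":0,"spin":0}]' >/dev/null && g &&
python3 -m creep '[{"x":0,"y":0.002,"z":0,"spin":0},{"x":0,"y":0.002,"z":0,"spin":0}]' >/dev/null && g &&
python3 -m creep '[{"x":-0.001,"y":0.002,"z":0,"spin":0},{"x":-0.001,"y":0.002,"z":0,"spin":0}]' >/dev/null && g &&
python3 -m creep '[{"x":0,"y":0.002,"z":0,"spin":0},{"x":0,"y":0.002,"z":0,"spin":0}]' >/dev/null && g &&
python3 -m creep '[{"x":0,"y":0.002,"z":0,"spin":0},{"x":0,"y":0.002,"z":0,"spin":0}]' >/dev/null && g &&
python3 -m creep '[{"x":0,"y":0.002,"z":0,"spin":0},{"x":0,"y":0.002,"z":0,"spin":0}]' >/dev/null && g
```

```text
F [-0.2  0.4  0.6] y 0.0863
F [ 0.7 -0.2 -0.8] y 0.0883
F [-0.5  0.6 -0.4] y 0.0903
F [-0.4 -0.3  0.5] y 0.0923
F [ 0.1  0.2 -1.3] y 0.0943
F [ 0.2 -0.6 -0.8] y 0.0963
F [-0.1 -0.4 -1.6] y 0.0982
F [ 0.1 -1.  -1.8] y 0.0997
F [ 0.7 -4.8 -2.6] y 0.1008
```

Contact began at y ≈ 0.099. I'll put back the small lift so the wedge is flat on the bench, then look at the force.

```bash
python3 -m creep '[{"x":0,"y":0,"z":-0.0005,"spin":0},{"x":0,"y":0,"z":-0.0005,"spin":0},{"x":0,"y":0,"z":-0.0005,"spin":0}]'; python3 gate.py;  python3 -m creep '[{"x":0,"y":0.0005,"z":0,"spin":0},{"x":0,"y":0.0005,"z":0,"spin":0},{"x":0,"y":0.0005,"z":0,"spin":0}]'
```

```text
time: 12.92
ee_pos: [0.645, 0.1014, 0.0297]
eef_rot: [0.999, 0.04, -0.0, 0.0]
ft_force: [-0.1, -4.8, -2.0]
width: 0.0299
F [-0.1 -4.8 -2. ] y 0.1014
time: 13.3
ee_pos: [0.645, 0.1016, 0.0297]
eef_rot: [0.999, 0.04, -0.0, 0.0]
ft_force: [0.5, -6.0, -0.6]
width: 0.0296
```

```bash
python3 -m creep '[{"x":0,"y":0.0005,"z":0,"spin":0},{"x":0,"y":0.0005,"z":0,"spin":0},{"x":0,"y":0.0005,"z":0,"spin":0}]'; python3 -m creep '[{"x":0,"y":0.0005,"z":0,"spin":0},{"x":0,"y":0.0005,"z":0,"spin":0},{"x":0,"y":0.0005,"z":0,"spin":0}]'
```

```text
time: 13.68
ee_pos: [0.645, 0.1018, 0.0297]
eef_rot: [0.999, 0.04, -0.0, 0.001]
ft_force: [-0.1, -6.8, -0.6]
width: 0.0299
time: 14.05
ee_pos: [0.645, 0.1019, 0.0297]
eef_rot: [0.999, 0.04, -0.0, 0.001]
ft_force: [-0.6, -7.9, -1.1]
width: 0.0296
```

```bash
python3 -m creep '[{"x":0,"y":0.0007,"z":0,"spin":0},{"x":0,"y":0.0007,"z":0,"spin":0},{"x":0,"y":0.0007,"z":0,"spin":0}]'; python3 -m creep '[{"x":0,"y":0.0006,"z":0,"spin":0},{"x":0,"y":0.0006,"z":0,"spin":0},{"x":0,"y":0.0006,"z":0,"spin":0},{"x":0,"y":0.0006,"z":0,"spin":0}]'
python3 - <<'E'
from h import *
c=grab('scene'); P=cloud(c); hsv=cv2.cvtColor(c['pixels'],cv2.COLOR_BGR2HSV)
p=(P[...,2]>.025)&(P[...,2]<.041)&(hsv[...,1]<70)&(hsv[...,2]>70)&(P[...,1]>.1)&(P[...,1]<.45)&(P[...,0]<.75)
print(cv2.boxPoints(cv2.minAreaRect(P[p][:,:2].astype(np.float32)*1000)));print(r.read_state()['ft_force'])
E
```

```text
time: 14.42
ee_pos: [0.645, 0.102, 0.0297]
eef_rot: [0.999, 0.039, -0.0, 0.001]
ft_force: [-0.4, -9.4, -0.7]
width: 0.0292
time: 14.92
ee_pos: [0.6451, 0.1022, 0.0297]
eef_rot: [0.999, 0.039, -0.0, 0.001]
ft_force: [-0.7, -10.3, 0.1]
width: 0.0298
[[446.89673 390.5987 ]
 [471.11707 166.52875]
 [671.40515 188.1784 ]
 [647.1848  412.24835]]
[ -0.85504451 -10.80667048  -0.13270976]
```

10.5 N on the jam, which is well seated. Now release, hold, then go straight up.

```bash
python3 -m creep '[{"x":0,"y":0,"z":0,"spin":0},{"x":0,"y":0,"z":0,"spin":0},{"x":0,"y":0,"z":0,"spin":0},{"x":0,"y":0,"z":0,"spin":0}]' 0.06
python3 -m creep '[{"x":0,"y":-0.004,"z":0.01,"spin":0},{"x":0,"y":-0.004,"z":0.04,"spin":0},{"x":0,"y":-0.01,"z":0.08,"spin":0},{"x":0,"y":-0.05,"z":0.1,"spin":0},{"x":0,"y":-0.1,"z":0.12,"spin":0},{"x":-0.03,"y":-0.15,"z":0.14,"spin":0},{"x":-0.06,"y":-0.2,"z":0.16,"spin":0},{"x":-0.06,"y":-0.2,"z":0.16,"spin":0}]'
python3 - <<'E'
from h import *
for n in ['scene','side']:
    c=grab(n); P=cloud(c); hsv=cv2.cvtColor(c['pixels'],cv2.COLOR_BGR2HSV)
    z=c['z_map']>0
    p=z&(P[...,2]>.025)&(P[...,2]<.041)&(hsv[...,1]<70)&(hsv[...,2]>70)&(P[...,1]>.1)&(P[...,1]<.45)&(P[...,0]<.75)&(P[...,0]>.4)
    k,l,s,_=cv2.connectedComponentsWithStats(p.astype(np.uint8)); q=P[l==1+s[1:,4].argmax()]
    print(n,cv2.minAreaRect(q[:,:2].astype(np.float32)*1000),cv2.boxPoints(cv2.minAreaRect(q[:,:2].astype(np.float32)*1000)).tolist(),'tilt',np.linalg.lstsq(np.c_[q[:,:2],np.ones(len(q))],q[:,2],rcond=None)[0])
    b=z&(hsv[...,0]<16)&(hsv[...,1]>130)&(P[...,2]>.003)&(P[...,2]<.03)&(P[...,0]>.58)&(P[...,0]<.7)&(P[...,1]>-.05)&(P[...,1]<.2)
    k,l,s,_=cv2.connectedComponentsWithStats(b.astype(np.uint8)); q=P[l==1+s[1:,4].argmax()]
    print('wedge',s[1+s[1:,4].argmax()],q.min(0),q.max(0),cv2.minAreaRect(q[:,:2].astype(np.float32)*1000))
    cv2.imwrite('pics/%s9.png'%n,cv2.resize(c['pixels'],(800,600)) )
    u,v=[int(t) for t in proj(c,[[.635,.13,.02]])[0]]
    cv2.imwrite('pics/%s9c.png'%n,cv2.resize(c['pixels'][v-40:v+40,u-60:u+60],None,fx=5,fy=5,interpolation=2))
cv2.imwrite('pics/fin.png',np.vstack([cv2.imread('pics/scene9c.png')[:300],cv2.imread('pics/side9c.png')[:300]]))
E
```

```text
time: 15.48
ee_pos: [0.645, 0.1053, 0.0299]
eef_rot: [0.999, 0.04, 0.0, -0.0]
ft_force: [-0.5, 1.0, 0.4]
width: 0.0574
time: 16.48
ee_pos: [0.5839, -0.1014, 0.1928]
eef_rot: [0.999, 0.036, 0.002, 0.001]
ft_force: [0.8, 0.9, 0.2]
width: 0.0604
scene ((559.6106567382812, 273.93316650390625), (202.61737060546875, 252.91226196289062), 4.777407169342041) [[448.1220703125, 391.5124816894531], [469.185791015625, 139.47889709472656], [671.0992431640625, 156.35385131835938], [650.0355224609375, 408.387451171875]] tilt [-0.00290599  0.00196566  0.03270617]
wedge [315 200  35  13 215] [0.62773227 0.08214462 0.00307583] [0.66598899 0.19764849 0.02084751] ((646.1959838867188, 140.01266479492188), (115.54268646240234, 37.882415771484375), 88.71401977539062)
side ((555.2620849609375, 272.30963134765625), (201.939697265625, 250.10194396972656), 5.327330112457275) [[443.1179504394531, 387.4458312988281], [466.3387756347656, 138.42420959472656], [667.40625, 157.17343139648438], [644.1854248046875, 406.195068359375]] tilt [-0.00150096 -0.00092774  0.0312461 ]
wedge [209 154  24  14 163] [0.61409183 0.0773182  0.00310788] [0.6606687  0.16938055 0.02085077] ((638.9103393554688, 122.85977172851562), (41.938899993896484, 91.04801940917969), 7.061452865600586)
```

View pics/fin.png

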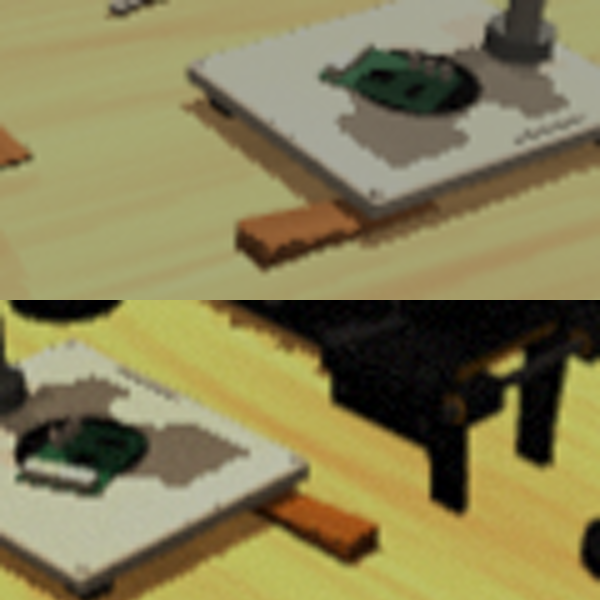

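The wedge sits under the front far corner at (300,235) in the scene crop. The plate has not moved: its centre in the scene view agrees within 0.1 mm and it is level. The board lies as it did before. Handing in.

```bash
python3 -c "
from bench import r
print(r.read_state()['time'],r.close_job())"
```

```text
the job is handed in; nothing more can be done
16.575 None
```

The wooden wedge is jammed under the worn front foot, and the job was handed in at 16.6 s of the 51 s allowed. I gripped it by its thick end, lined it up with the microscope, set it flat on the bench and slid it in thin end first. I stopped at a push of about 10.5 N, then opened the fingers and drew back clear.

**Last checks:**
- **Wedge:** it stayed under the corner after release, its thick end sticking out about 75 mm in front of the plate.
- **Microscope, scene camera:** the plate centre is within 0.1 mm of where it started, and the plate is level.
- **Microscope, side camera:** this view disagreed slightly, with the plate centre 1 to 3 mm off and its angle 0.6° off. Its views of the plate are not directly comparable, because the arm stood in a different place each time, and I put more trust in the scene camera.
- **Circuit board and bench:** the board looks undisturbed, and I touched nothing else.

Early in the slide I pressed down on the bench slightly, which gave a false 2 N reading. I lifted 0.7 mm to clear it. After contact I lowered 0.5 mm so the wedge was flat before the final push.

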